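# Hang a test plate over the drying nozzle and hold the air shutter half open

### The job

Take the hanger with the white test plate out of its slotted stand, hook it onto the drying rail at the left end (seen from the robot), beyond the black ring, slide it along the rail without lifting it off until it hangs centred over the air nozzle, and let go of it. Then slide the sprung air shutter to half open and finish while still holding it there against its spring: do not let go of the shutter. Leave the tin, jar, sanding block and tape roll where they are.

Things in the scene. Friction and masses are not known exactly. Their poses are not given: they have to be found in the camera images.
- station: Fixed grey duct, 110 (x) x 600 (y) x 45 mm high, blower at its right (-y) end, turned up to 0.12 rad. Origin on the bench below the rail; own y along the rail to the left seen from the robot, x away from the robot. Rail: steel bar, diameter 12, along own y at x = 0, top 226 above the bench; end posts (diameter 14, under 228 high) at own y = -25 and +285. Shutter on the duct right of the rail.
- rail_load (a point): Point on top of the rail, 226 mm above the bench, at station y = +200, in the middle of the loading end. A flush black ring on the rail covers station y = 135 to 145; the loading end is the 140 mm of rail from the ring to the left post. Axes as the station's.
- nozzle: Fixed aluminium air nozzle, an open-topped frame 60 (x) x 70 (y) x 28 mm high on the duct below the rail, its mouth 73 above the bench; origin at the centre of its underside, axes as the station's. It stands at station y = 35 to 95. The hanger belongs centred over it along the rail.
- stand: Fixed plywood stand, 64 (x) x 110 (y) x 45 mm high, origin at the centre of its underside, with one slot along its own y, 7 wide, 33 deep (floor of the slot 12 above the bench), ends open. It is turned by up to 0.3 rad. The test plate stands loosely in the slot and may lean by about 3 degrees.
- hanger: Loose rigid hanger, 126 to 252 g. Origin at the centre of its lower edge, z up, x away from the robot at the start. White plate 4 (x) x 70 (y) x 80 mm high. Above it a steel flat-bar hook 26 (x) x 40 (y): foot plate z 80 to 84, back leg x -13 to -9, crown z 132 to 136, front lip x 9 to 13 down to z 116. Grip tab on the crown. When hung, origin 94 above the bench.
- hanger_seat (a point): Middle of the underside of the crown (hanger x = y = 0, z = 132 mm): lies on top of the rail when hung. The hook's mouth (z 84 to 116) is open to hanger +x: the rail enters there as the hanger, held with the seat about 26 above the rail's top, moves in +x from the robot's side; then it is lowered until the crown rests on the rail. Axes as the hanger's.
- hanger_tab (a point): Grip point in the hanger's steel grip tab, a block 12 (x) x 24 (y) x 40 mm high (z 136 to 176 of the hanger); this point is at z = 158. Can be pinched from above across its 24 mm (y).
- gate (a joint): Sliding shutter's opening in m: 0 shut, 0.080 fully open, half open 0.040. It slides along the station's -y (to the right seen from the robot). A spring always pushes it shut: 4.5 N at 0, 10.5 N at half, 16.5 N fully open (150 N/m), and shuts it when let go. Friction 0.3 N, moving mass 0.25 kg.
- gate_handle (a point): Point in the shutter's upright black handle, a block 30 (x) x 16 (y) x 52 mm high standing in the middle of the steel shutter plate (82 x 90 x 5); the handle's top is at 107 above the bench, this point at 90. Moves with the shutter; axes as the station's. Can be pinched from above across its 16 mm (y).
- gate_half_mark (a point): Where gate_handle is when the shutter is half open: fixed to the station, own y = -190 mm, 90 above the bench. A broad black tick on the guide strip nearer the robot marks it; narrow ticks mark shut and fully open; a steel pointer on the shutter plate points at them.
- putty_tin: Bystander: putty tin, diameter 100, 85 high, origin under its centre. Stands left of the work.
- sanding_block: Bystander: cork sanding block 70 x 120 x 35 mm, origin under its centre. Lies to the right, near the robot.
- hardener_jar: Bystander: small jar, diameter 50, 70 high, origin under its centre. Stands beyond the duct.
- tape_roll: Bystander: roll of tape, diameter 96, 25 high, lying flat beyond the duct, origin under its centre.
Not all that is in view belongs to the job. Leave any orange or turquoise look-alike of the hanger alone.

How it is judged (in metres and radians):
On the way, in this order (a step that is already met when the one before it is completed fails the run):
1. the hanger is hooked over the rail at its left end, beyond the black ring (x of hanger_seat in the frame of station between -0.009 and 0.009 m and z of hanger_seat in the frame of station between 0.216 and 0.234 m and angle between hanger's own z axis and vertical below 0.25 rad and y of hanger_seat in the frame of station between 0.15 and 0.27 m), for 0.2 s.
2. the hanger hangs on the rail centred over the nozzle and has been let go (x of hanger_seat in the frame of station between -0.009 and 0.009 m and z of hanger_seat in the frame of station between 0.216 and 0.234 m and angle between hanger's own z axis and vertical below 0.25 rad and y of hanger_seat in the frame of nozzle between -0.012 and 0.012 m and contact force between hanger and station above 0.4 N and contact force between hanger and the arm below 0.05 N and contact force between hanger and the fingers below 0.05 N), for 0.3 s.
3. the shutter is slid to half open (value of joint gate between 0.033 and 0.047 m), for 0.2 s.
At the end, for the whole second after the job is handed in: The hanger rests on the rail, hung upright, its middle within 12 mm of the nozzle's middle along the rail, at rest and untouched by the robot; the shutter stands still at half open (0.040 m, within 7 mm), held by the fingers with more than 4 N; this lasts through the last second (all of step 2 and all of step 3 and linear speed of hanger below 0.04 m/s and velocity of joint gate between -0.01 and 0.01 m/s and contact force between the fingers and gate above 4 N); the arm keeps its last pose, push and grip.
It fails at once if the hanger is lifted off, or put on, the rail right of the black ring (it is to be slid there) (y of hanger_seat in the frame of station between -0.03 and 0.13 m and x of hanger_seat in the frame of station between -0.02 and 0.02 m and z of hanger_seat in the frame of station between 0.24 and 0.262 m).
It fails at once if the putty tin is moved by more than 20 mm (distance of putty_tin from where it was at the start of the episode above 0.02 m).
It fails at once if the sanding block is moved by more than 20 mm (distance of sanding_block from where it was at the start of the episode above 0.02 m).
It fails at once if the hardener jar is moved by more than 20 mm (distance of hardener_jar from where it was at the start of the episode above 0.02 m).
It fails at once if the tape roll is moved by more than 20 mm (distance of tape_roll from where it was at the start of the episode above 0.02 m).
It also fails if it takes over 69 s, if anything falls off the work surface, if the arm or the gripper's body presses on something with over 40 N, if the wrist force passes 120 N, or if a joint passes its speed limit or range.

### The arm

A 6-joint arm with a two-finger parallel gripper is mounted at the origin on the work surface. World frame = base frame: x ahead of the robot, y to its left, z up, the work surface at z = 0. Lengths are in m, angles in degrees, forces in N, time in s.
With the tool pointing down it reaches from about 0.35 to 0.875 m from the base axis. Payload 4.2 kg.
Tool frame: the origin (TCP) lies at the very end of the fingers, on their centre line; the grasp point (between the pads) lies robot.grasp_offset behind it (robot.grasp_offset is the distance from the TCP to the grasp point, in m); z points along the fingers, y is the line along which they close (so a half turn about z gives the same grasp; the last joint's range is limited). The gripper opens to 87 mm and grips with 3 to 60 N. Pads are 19 mm wide; open, the fingers measure 117 mm over their backs; the gripper's body (75 mm by 190 mm) begins 51 mm behind the grasp point.
Start: joints at [88.957, 22.042, 0.453, 0, -68.411, -14.817], TCP at [0.171, 0.601, 0.223] pointing down, gripper open.
Joint ranges: [-179.83, 179.83], [-69.29, 118.12], [-61.27, 80.66], [-181.25, 117.63], [-171.15, -9.14], [-177.46, 177.46]. Speed limits (degrees/s): [159.86, 159.86, 180, 180, 180, 180].

### API

Orientations are given as a 3x3 rotation matrix whose columns are the frame's x, y, z axes.
In Python, from station import robot gives the robot as it stands. The module is installed in compiled form; this text tells all that it offers.
- The arm moves only by the shell command python3 -m creep 'ROWS' [OPENING] [FORCE]. ROWS is JSON, a list of rows, each an object of numbers: "x", "y", "z": the shift along the tool's x, y, z in units of 40 mm (1.0 is 40 mm); "wx", "wy", "wz": the turn, a rotation vector about the tool's x, y, z in units of 5 degrees (1.0 is 5 degrees). In form: [{"x": .., "y": .., "z": .., "wx": .., "wy": .., "wz": ..}, ...]. A call has 1 to 20 rows; each row is the pose to reach, as a shift and turn from the pose commanded when the call began, along the tool's axes at that moment; what a row does not reach only later rows make up. A row lasts 1/10 s, in which the tool goes at most 50 mm and 8.59 degrees, less where a joint would pass 70% of its speed; a pose out of reach is approached as far as the arm can. A call with a gripper value outside its range is refused whole. OPENING is the opening, from -1 (shut) to 1 (fully open), set as the call begins (- or left out, the last holds). The fingers move at their own pace and stop on an object; FORCE is the grip in N (left out, the last holds). Time passes only in rows, so rows that repeat a pose let the fingers close. It gives the time, the measured TCP pose, the force, the opening and the grip force at its end, in the units of the state.
- robot.get_obs(): the state, without advancing time (a new reading comes with each control period).
- robot.camera(name): name is "scene" or "side" or "wrist"; returns (picture, depth): 480x640x3 uint8, red, green, blue; 480x640 float32, m along the optical axis (not along the pixel's ray), 0 where there is no reading.
- robot.camera_params(name): a dict with "intrinsics" (3x3 intrinsics, pixels), "cam_to_world" (4x4, takes a point from camera to world coordinates). Camera axes: x right, y down, z forward; pixel columns grow to the right and rows downward; lengths in m; the calibration is good to about 2 mm. A picture is of the moment at which its call begins: read the wrist's pose just before it. camera_params takes no time and is no camera call; for the wrist camera it gives the pose at the moment of the call.
- robot.finish_job(): hands the job in; it is judged then, once.
The state is a dict: "clock": time; "joints": joint angles; "dq": joint speeds; "effort": joint torques, N m; "tool_pos": TCP position; "eef_rot": TCP orientation; "force": force on the tool from outside, world axes, zero at the start; "torque": the same for the moment, N m; "grip_width": opening from 0.0 (shut) to 1.0 (fully open); "finger_force": force on a finger pad.
Only numpy, scipy, OpenCV 4.12 (cv2) and the standard library are available. Lean on these libraries where they do the work, as an engineer would, in place of code of your own. Each camera call takes 0.05 s, during which the arm holds its last target. There are 200 camera calls.

## Working session

There is one attempt and no reset: what is moved stays moved. The work goes in short steps, Python scripts to look and compute and a shell command to move; the robot and the scene stay as the last step left them, time stands still between calls to the robot, and variables do not carry over. Pictures are saved under pics/ and viewed, at most 10 in all, crops included, and the job is handed in when it is done.

```bash
mkdir -p pics
python3 - <<'E'
from station import robot
import cv2,numpy as np
print(robot.grasp_offset, robot.get_obs())
for n in ["scene","side"]:
    p,d=robot.camera(n); c=robot.camera_params(n)
    np.savez(f"{n}0.npz",p=p,d=d,K=c["intrinsics"],T=c["cam_to_world"])
    print(n,c)
    cv2.imwrite(f"pics/{n}0.png",p[:,:,::-1])
E
```

```text
0.0187 {'clock': 0.0, 'joints': array([ 8.89561372e+01,  2.20899004e+01,  3.79336912e-01, -2.85351617e-02,
       -6.84095480e+01, -1.48155494e+01]), 'dq': array([ 0.06434741,  0.05570007, -0.05710368,  0.03542752, -0.04304692,
        0.04299575]), 'effort': array([ 6.20210958e-04, -3.90665138e+01,  1.87404120e+01,  4.21972811e+00,
        1.10447893e-02, -1.79972790e-04]), 'tool_pos': array([0.17062866, 0.6006355 , 0.22146681]), 'eef_rot': array([[ 9.61884931e-01, -2.73454070e-01, -5.01202602e-04],
       [-2.73454515e-01, -9.61882670e-01, -2.08751302e-03],
       [ 8.87408341e-05,  2.14500343e-03, -9.99997696e-01]]), 'force': array([0.49668865, 0.00925103, 0.63569388]), 'torque': array([-0.03401139,  0.01407343,  0.01714273]), 'finger_force': 0.0, 'grip_width': 0.9986218436170929}
scene {'intrinsics': array([[451.49880643,   0.        , 308.51499951],
       [  0.        , 451.49880643, 234.90951438],
       [  0.        ,   0.        ,   1.        ]]), 'cam_to_world': array([[ 0.88512529,  0.38164838, -0.26626627,  0.7695117 ],
       [ 0.4650956 , -0.74453468,  0.47890939, -0.53533227],
       [-0.01546948, -0.54773408, -0.83650946,  1.11679926],
       [ 0.        ,  0.        ,  0.        ,  1.        ]])}
side {'intrinsics': array([[498.78518545,   0.        , 314.96961871],
       [  0.        , 498.78518545, 235.2542907 ],
       [  0.        ,   0.        ,   1.        ]]), 'cam_to_world': array([[ 0.81234958, -0.30986729,  0.49403484, -0.15541826],
       [-0.58312321, -0.42078531,  0.69491513, -0.86488254],
       [-0.00744886, -0.8525972 , -0.52251558,  0.80497579],
       [ 0.        ,  0.        ,  0.        ,  1.        ]])}
```

View pics/scene0.png

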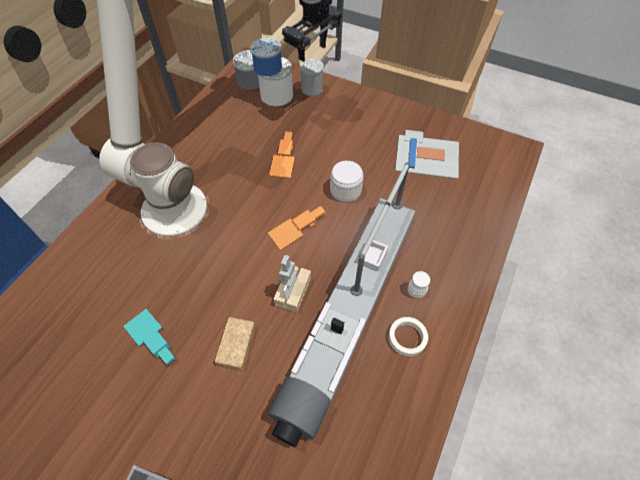

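View pics/side0.png

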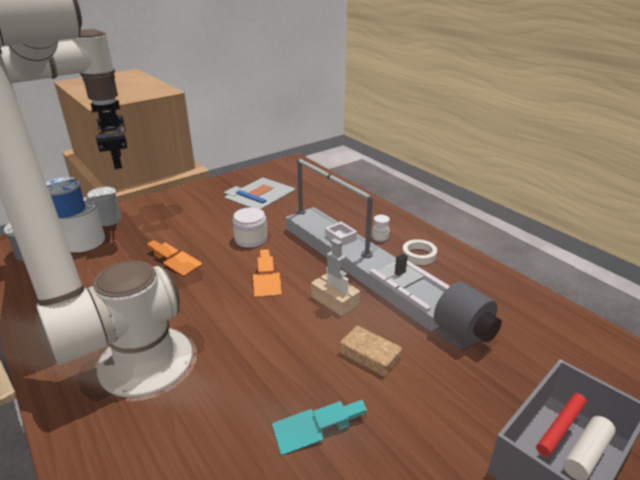

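The scene view shows the hanger in its stand at about (288,270), the rail from (360,258) to (405,165), the nozzle at (375,255) and the shutter handle at (337,325). The side view shows the tab at about (335,245) and the handle at (401,264). Next I'll measure these from the depth images.

```bash
cat > h.py <<'E'
import numpy as np
def cloud(f):
    z=np.load(f); d=z["d"]; K=z["K"]; T=z["T"]
    v,u=np.mgrid[:480,:640]
    P=np.stack([(u-K[0,2])/K[0,0]*d,(v-K[1,2])/K[1,1]*d,d],-1)@T[:3,:3].T+T[:3,3]
    P[d==0]=np.nan
    return P,z["p"].astype(int)
E
python3 - <<'E'
from h import *
import cv2
def box(name,f,lo,hi,uv):
    P,c=cloud(f); u0,u1,v0,v1=uv
    Q=P[v0:v1,u0:u1].reshape(-1,3); C=c[v0:v1,u0:u1].reshape(-1,3)
    m=(Q[:,2]>lo)&(Q[:,2]<hi); Q=Q[m]
    if len(Q)<3: print(name,f,len(Q)); return Q
    md=np.median(Q,0); Q=Q[np.linalg.norm(Q[:,:2]-md[:2],axis=1)<.3]
    r=cv2.minAreaRect(Q[:,:2].astype(np.float32)*1000)
    print(name,f,len(Q),'mean',Q.mean(0).round(4),'min',Q.min(0).round(4),'max',Q.max(0).round(4),'rect',np.round(r[0],1),np.round(r[1],1),round(r[2],1))
    return Q
for f,R in {"scene0.npz":dict(tab=(270,300,250,290),stand=(265,320,255,315),rail=(345,420,140,300),handle=(325,352,310,338),noz=(355,395,235,275),duct=(260,420,190,430)),
 "side0.npz":dict(tab=(320,352,230,275),stand=(300,370,260,320),rail=(290,380,155,265),handle=(388,412,248,282),noz=(320,362,215,250),duct=(270,500,200,340))}.items():
    box('tabtop',f,.18,.195,R['tab']); box('tab',f,.152,.195,R['tab']); box('crown',f,.14,.15,R['tab'])
    box('plate',f,.055,.09,R['stand'])
    box('standtop',f,.040,.049,R['stand'])
    Q=box('rail',f,.208,.232,R['rail'])
    m=Q.mean(0); w=np.linalg.svd(Q[:,:2]-m[:2])[2][0]; print(' raildir',w,np.degrees(np.arctan2(-w[0],w[1])), 'offset', m)
    box('handletop',f,.101,.112,R['handle']); box('noz',f,.066,.078,R['noz']); box('duct',f,.041,.048,R['duct'])
P,c=cloud("scene0.npz")
for n,(u,v) in dict(postR=(360,258),postL=(403,170)).items(): print(n,P[v-3:v+4:3,u-2:u+3].round(3).tolist())
cv2.imwrite("pics/c1.png",cv2.resize(np.load("scene0.npz")["p"][150:310,260:430,::-1],None,fx=3.7,fy=3.7,interpolation=cv2.INTER_CUBIC))
E
```

```text
tabtop scene0.npz 63 mean [ 0.4568 -0.092   0.1875] min [ 0.4486 -0.1036  0.1805] max [ 0.4636 -0.079   0.192 ] rect [456.3 -91.4] [13.3 24.8] 7.9
tab scene0.npz 120 mean [ 0.4588 -0.0928  0.1759] min [ 0.4486 -0.1067  0.1522] max [ 0.4712 -0.0735  0.192 ] rect [460.3 -90.9] [21.4 32.6] 7.9
crown scene0.npz 71 mean [ 0.4617 -0.0949  0.147 ] min [ 0.445  -0.111   0.1406] max [ 0.4728 -0.0674  0.1498] rect [457.5 -89.3] [27.  41.8] 6.1
plate scene0.npz 48 mean [ 0.4651 -0.1082  0.0719] min [ 0.4564 -0.1248  0.0556] max [ 0.4693 -0.0547  0.09  ] rect [461.4 -89.6] [ 4.9 70.6] 9.0
standtop scene0.npz 553 mean [ 0.4711 -0.0881  0.0457] min [ 0.4321 -0.1376  0.0403] max [ 0.5009 -0.0221  0.049 ] rect [462.6 -79.9] [ 64.6 110.3] 7.9
rail scene0.npz 551 mean [0.6163 0.1185 0.2255] min [ 0.6048 -0.026   0.2095] max [0.6264 0.2951 0.2315] rect [615.3 134.5] [ 13.4 321.2] 1.6
 raildir [ 0.02744597 -0.99962329] -178.4272644880487 offset [0.61626156 0.11853858 0.22546002]
handletop scene0.npz 90 mean [ 0.6234 -0.1446  0.1076] min [ 0.6081 -0.1526  0.1012] max [ 0.6383 -0.1358  0.1118] rect [ 623.
[... 1733 characters left out ...]
2, 0.046], [0.615, -0.022, 0.227], [0.617, -0.021, 0.228], [0.619, -0.021, 0.228], [0.621, -0.019, 0.227]], [[0.589, 0.059, 0.07], [0.617, -0.025, 0.22], [0.619, -0.025, 0.222], [0.621, -0.023, 0.22], [0.623, -0.024, 0.224]], [[0.615, -0.023, 0.201], [0.618, -0.025, 0.207], [0.62, -0.026, 0.211], [0.622, -0.024, 0.21], [0.624, -0.024, 0.211]]]
postL [[[0.561, 0.47, 0.008], [0.564, 0.472, 0.006], [0.606, 0.275, 0.225], [0.609, 0.277, 0.224], [0.611, 0.278, 0.224]], [[0.565, 0.463, 0.002], [0.608, 0.265, 0.224], [0.611, 0.261, 0.23], [0.613, 0.266, 0.226], [0.615, 0.265, 0.228]], [[0.61, 0.253, 0.226], [0.612, 0.253, 0.227], [0.614, 0.255, 0.226], [0.616, 0.258, 0.224], [0.614, 0.284, 0.195]]]
```

View pics/c1.png

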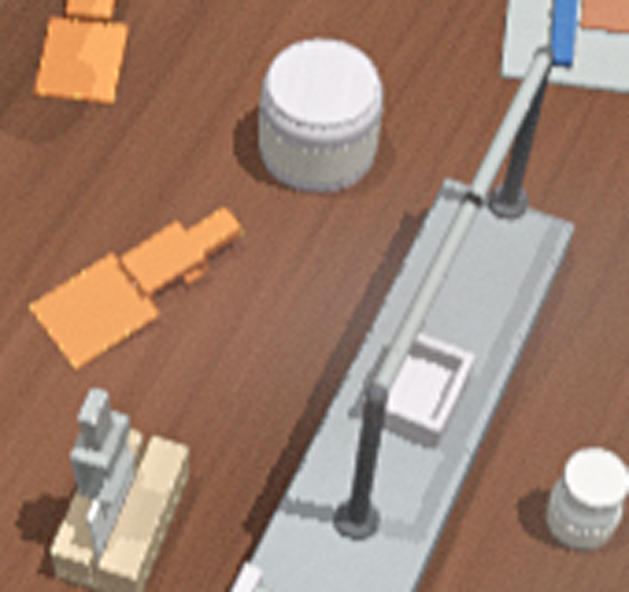

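Enlarged crop: the hanger hook is at (100,440), its tab at (95,405), the ring on the rail at (472,200), and the nozzle at (432,385) to the left of the right post. The two cameras agree to about 3 mm. I'll write a small helper that works out the shifts, then go above the tab.

```bash
cat >> h.py <<'E'
def rel(x,y,z,yaw,p=None,R=None):
    "units for creep from the present pose to tcp x,y,z (mm), tool down, tool-x yaw (deg)"
    from station import robot
    from scipy.spatial.transform import Rotation as Ro
    o=robot.get_obs(); R=o["eef_rot"]; s=R.T@(np.array([x,y,z])/1000-o["tool_pos"])/.04
    c,n=np.cos(np.radians(yaw)),np.sin(np.radians(yaw))
    G=np.array([[c,n,0],[n,-c,0],[0,0,-1]])
    w=np.degrees(Ro.from_matrix(R.T@G).as_rotvec())/5
    print("shift",s.round(3),"turn",w.round(3))
def st(sx,sy,psi=1.6,o=(617.4,4.5)):
    a=np.radians(psi); return o[0]+sx*np.cos(a)-sy*np.sin(a), o[1]+sx*np.sin(a)+sy*np.cos(a)
E
python3 -c "
from h import *
rel(455.3,-91.5,222,7.9)
P,c=cloud('scene0.npz'); Q=P[160:200,325:368].reshape(-1,3); Q=Q[Q[:,2]>.08]; print('tin',Q.min(0),Q.max(0))"
```

```text
shift [11.577 14.7    0.019] turn [ 2.200e-02  3.000e-03 -4.753e+00]
tin [0.39217958 0.26242646 0.08014902] [0.48329037 0.35249863 0.0924647 ]
```

```bash
python3 -m creep '[{"x":1,"y":1.2,"wz":-0.4},{"x":2,"y":2.4,"wz":-0.8},{"x":3,"y":3.6,"wz":-1.2},{"x":4,"y":4.8,"wz":-1.6},{"x":5,"y":6,"wz":-2},{"x":6,"y":7.2,"wz":-2.4},{"x":7,"y":8.4,"wz":-2.8},{"x":8,"y":9.6,"wz":-3.2},{"x":9,"y":10.8,"wz":-3.6},{"x":10,"y":12,"wz":-4},{"x":10.8,"y":13.2,"wz":-4.4},{"x":11.3,"y":14.2,"wz":-4.75},{"x":11.58,"y":14.7,"wz":-4.75},{"x":11.58,"y":14.7,"wz":-4.75},{"x":11.58,"y":14.7,"wz":-4.75},{"x":11.58,"y":14.7,"wz":-4.75},{"x":11.58,"y":14.7,"wz":-4.75}]' 0.4 20
python3 - <<'E'
from h import *
rel(455.3,-91.5,153,7.9)
from station import robot
import cv2
T=robot.camera_params("wrist"); p,d=robot.camera("wrist")
np.savez("w1.npz",p=p,d=d,K=T["intrinsics"],T=T["cam_to_world"]); cv2.imwrite("pics/w1.png",p[:,:,::-1])
P,c=cloud("w1.npz"); Q=P.reshape(-1,3)
for lo,hi in((.182,.195),(.143,.152)):
    m=(Q[:,2]>lo)&(Q[:,2]<hi)&(abs(Q[:,0]-.455)<.05)&(abs(Q[:,1]+.09)<.04)
    if m.sum()>3: print(m.sum(),cv2.minAreaRect(Q[m][:,:2].astype(np.float32)*1000),Q[m].mean(0))
E
```

```text
shift [11.576 14.697  1.744] turn [ 2.200e-02  3.000e-03 -4.753e+00]validation failed for argument at $[0]...
```

View pics/w1.png

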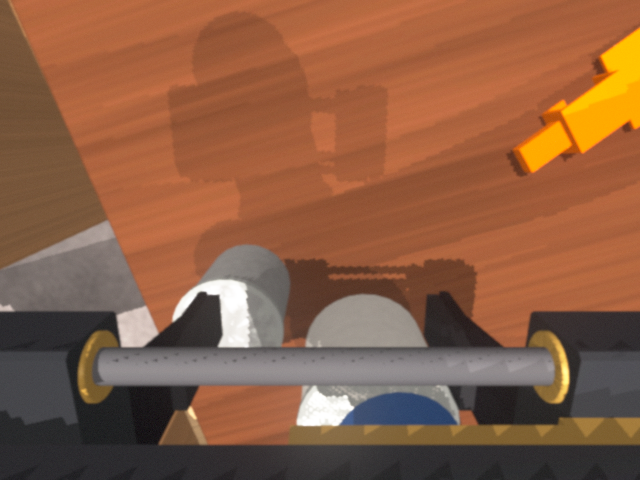

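The arm did not move, so this wrist view still shows the start pose, with the fingers at the bottom and an orange look-alike at the right. Each row probably needs all six numbers.

```bash
python3 -m creep '[{"x":1,"y":1.2,"z":0,"wx":0,"wy":0,"wz":-0.4},{"x":2,"y":2.4,"z":0,"wx":0,"wy":0,"wz":-0.8},{"x":3,"y":3.6,"z":0,"wx":0,"wy":0,"wz":-1.2},{"x":4,"y":4.8,"z":0,"wx":0,"wy":0,"wz":-1.6},{"x":5,"y":6,"z":0,"wx":0,"wy":0,"wz":-2},{"x":6,"y":7.2,"z":0,"wx":0,"wy":0,"wz":-2.4},{"x":7,"y":8.4,"z":0,"wx":0,"wy":0,"wz":-2.8},{"x":8,"y":9.6,"z":0,"wx":0,"wy":0,"wz":-3.2},{"x":9,"y":10.8,"z":0,"wx":0,"wy":0,"wz":-3.6},{"x":10,"y":12,"z":0,"wx":0,"wy":0,"wz":-4},{"x":10.8,"y":13.2,"z":0,"wx":0,"wy":0,"wz":-4.4},{"x":11.3,"y":14.2,"z":0,"wx":0,"wy":0,"wz":-4.75},{"x":11.58,"y":14.7,"z":0,"wx":0,"wy":0,"wz":-4.75},{"x":11.58,"y":14.7,"z":0,"wx":0,"wy":0,"wz":-4.75},{"x":11.58,"y":14.7,"z":0,"wx":0,"wy":0,"wz":-4.75},{"x":11.58,"y":14.7,"z":0,"wx":0,"wy":0,"wz":-4.75},{"x":11.58,"y":14.7,"z":0,"wx":0,"wy":0,"wz":-4.75},{"x":11.58,"y":14.7,"z":0,"wx":0,"wy":0,"wz":-4.75}]' 0.4 20
cat > look.py <<'E'
from h import *
import sys,cv2
from station import robot
n,f=sys.argv[1:3]
T=robot.camera_params(n); p,d=robot.camera(n)
np.savez(f+".npz",p=p,d=d,K=T["intrinsics"],T=T["cam_to_world"]); cv2.imwrite(f"pics/{f}.png",p[:,:,::-1])
E
python3 look.py wrist w2
python3 - <<'E'
from h import *
import cv2
rel(455.3,-91.5,153,7.9)
P,c=cloud("w2.npz"); Q=P.reshape(-1,3)
for lo,hi in((.182,.195),(.143,.152)):
    m=(Q[:,2]>lo)&(Q[:,2]<hi)&(abs(Q[:,0]-.455)<.05)&(abs(Q[:,1]+.09)<.035)
    if m.sum()>3: print(m.sum(),cv2.minAreaRect(Q[m][:,:2].astype(np.float32)*1000),Q[m].mean(0))
E
```

```text
clock: 1.95
tool_pos: [0.4552, -0.0905, 0.2224]
eef_rot: [[0.99, 0.138, -0.001], [0.138, -0.99, 0.0], [-0.001, -0.0, -1.0]]
force: [0.1, 0.5, -0.2]
grip_width: 0.697
finger_force: 0.0
shift [-0.005  0.037  1.738] turn [-0.003  0.001  0.018]
1185 ((456.91748046875, -91.62432861328125), (12.822120666503906, 23.98999786376953), 7.394712924957275) [ 0.45763508 -0.09140866  0.18691026]
1705 ((458.7679748535156, -91.3890380859375), (26.938636779785156, 40.1549072265625), 8.253623962402344) [ 0.46330154 -0.09066456  0.14746633]
```

View pics/w2.png

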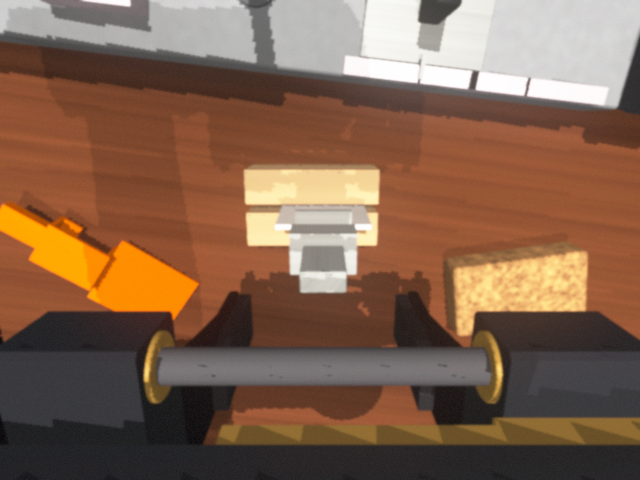

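The wrist view shows the tab between the fingers at about (323,275), with the stand below it. The depth reading gives (457, -91.6), which agrees. I'll descend and grip.

```bash
python3 -m creep '[{"x":0.03,"y":0.04,"z":0.7,"wx":0,"wy":0,"wz":0},{"x":0.03,"y":0.04,"z":1.3,"wx":0,"wy":0,"wz":0},{"x":0.03,"y":0.04,"z":1.7,"wx":0,"wy":0,"wz":0},{"x":0.03,"y":0.04,"z":1.73,"wx":0,"wy":0,"wz":0},{"x":0.03,"y":0.04,"z":1.73,"wx":0,"wy":0,"wz":0}]' - && python3 -m creep '[{"x":0,"y":0,"z":0,"wx":0,"wy":0,"wz":0},{"x":0,"y":0,"z":0,"wx":0,"wy":0,"wz":0},{"x":0,"y":0,"z":0,"wx":0,"wy":0,"wz":0},{"x":0,"y":0,"z":0,"wx":0,"wy":0,"wz":0},{"x":0,"y":0,"z":0,"wx":0,"wy":0,"wz":0},{"x":0,"y":0,"z":0,"wx":0,"wy":0,"wz":0}]' -1 30
```

```text
clock: 2.5
tool_pos: [0.4573, -0.0914, 0.1538]
eef_rot: [[0.99, 0.14, 0.0], [0.14, -0.99, -0.0], [0.0, 0.0, -1.0]]
force: [0.1, 0.4, 0.8]
grip_width: 0.701
finger_force: 0.0
clock: 3.1
tool_pos: [0.457, -0.0925, 0.1534]
eef_rot: [[0.991, 0.137, 0.0], [0.137, -0.991, 0.0], [0.0, -0.0, -1.0]]
force: [0.1, 0.5, -0.5]
grip_width: 0.275
finger_force: 29.9
```

Gripped: the width reads 24 mm. Now I'll lift.

```bash
python3 -m creep '[{"x":0,"y":0,"z":-0.3,"wx":0,"wy":0,"wz":0},{"x":0,"y":0,"z":-0.7,"wx":0,"wy":0,"wz":0},{"x":0,"y":0,"z":-1.2,"wx":0,"wy":0,"wz":0},{"x":0,"y":0,"z":-1.7,"wx":0,"wy":0,"wz":0},{"x":0,"y":0,"z":-2.2,"wx":0,"wy":0,"wz":0},{"x":0,"y":0,"z":-2.6,"wx":0,"wy":0,"wz":0},{"x":0,"y":0,"z":-2.75,"wx":0,"wy":0,"wz":0},{"x":0,"y":0,"z":-2.75,"wx":0,"wy":0,"wz":0}]'; python3 -c "
from h import *
print(st(-60,200)); rel(*st(-60,200),263,1.6)"
```

```text
clock: 3.9
tool_pos: [0.4571, -0.0924, 0.2634]
eef_rot: [[0.991, 0.137, 0.001], [0.137, -0.991, 0.0], [0.001, -0.0, -1.0]]
force: [0.4, -0.5, -2.1]
grip_width: 0.273
finger_force: 29.9
(np.float64(551.839065352865), np.float64(202.74672468465675))
shift [ 3.358 -6.984  0.015] turn [-0.005 -0.007  1.255]
```

```bash
python3 -m creep '[{"x":0.2,"y":-0.4,"z":0,"wx":0,"wy":0,"wz":0.1},{"x":0.5,"y":-1,"z":0,"wx":0,"wy":0,"wz":0.2},{"x":0.9,"y":-1.8,"z":0,"wx":0,"wy":0,"wz":0.3},{"x":1.3,"y":-2.6,"z":0,"wx":0,"wy":0,"wz":0.5},{"x":1.7,"y":-3.5,"z":0,"wx":0,"wy":0,"wz":0.6},{"x":2.1,"y":-4.4,"z":0,"wx":0,"wy":0,"wz":0.8},{"x":2.5,"y":-5.2,"z":0,"wx":0,"wy":0,"wz":1},{"x":2.9,"y":-6,"z":0,"wx":0,"wy":0,"wz":1.1},{"x":3.2,"y":-6.6,"z":0,"wx":0,"wy":0,"wz":1.2},{"x":3.36,"y":-6.98,"z":0,"wx":0,"wy":0,"wz":1.25},{"x":3.36,"y":-6.98,"z":0,"wx":0,"wy":0,"wz":1.25},{"x":3.36,"y":-6.98,"z":0,"wx":0,"wy":0,"wz":1.25},{"x":3.36,"y":-6.98,"z":0,"wx":0,"wy":0,"wz":1.25}]'; python3 look.py side s2; python3 look.py wrist w3
python3 - <<'E'
import cv2,numpy as np
a=cv2.imread("pics/s2.png")[130:290,230:390]; b=cv2.imread("pics/w3.png")[0:480,0:640]
a=cv2.resize(a,(400,400),interpolation=cv2.INTER_CUBIC); b=cv2.resize(b,(400,300))
cv2.imwrite("pics/m3.png",np.hstack([a,np.vstack([b,np.zeros((100,400,3),np.uint8)])]))
E
```

```text
clock: 5.2
tool_pos: [0.5514, 0.2015, 0.2631]
eef_rot: [[1.0, 0.028, -0.001], [0.028, -1.0, -0.001], [-0.001, 0.001, -1.0]]
force: [0.7, -0.6, -1.7]
grip_width: 0.274
finger_force: 29.9
```

View pics/m3.png

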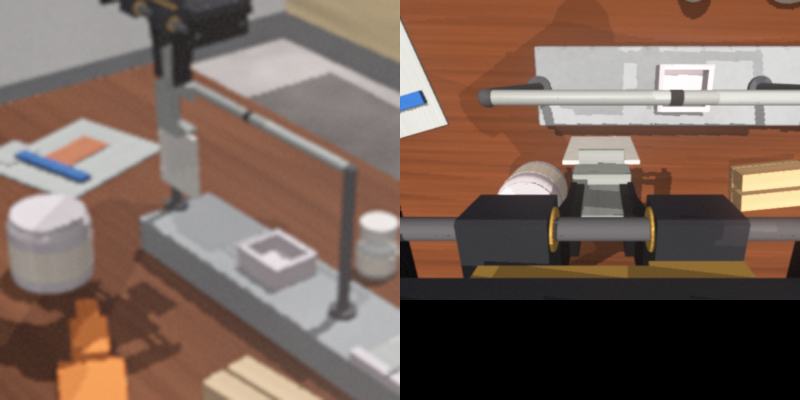

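The wrist view shows the rail ahead of the held hook, the ring at (677,97), the nozzle behind it at (685,85) and the left post end at (485,97). The hook is at (603,160), between the ring and the left end. I'll measure everything again from this camera.

Run:
```python
from h import *
import cv2
P,c=cloud("w3.npz"); Q=P.reshape(-1,3); C=c.reshape(-1,3)
def r(n,m):
    q=Q[m]; print(n,len(q),q.mean(0).round(4),[np.round(t,1) for t in cv2.minAreaRect(q[:,:2].astype(np.float32)*1000)])
    return q
x,y,z=Q.T
q=r('rail',(z>.21)&(z<.235)&(x>.59)&(x<.65))
b=(q[:,1]>.16)&(q[:,1]<.26); print('rail at load x: median',np.median(q[b],0),'top z',np.percentile(q[b][:,2],[50,95]),'x ext',np.percentile(q[b][:,0],[2,98]))
print('fit',np.degrees(np.polyfit(q[:,1],q[:,0],1)),np.polyfit(q[:,1],q[:,0],1))
r('ring',(z>.21)&(z<.235)&(x>.59)&(x<.65)&(C.sum(1)<150)&(y>.1)&(y<.2))
r('noz',(z>.066)&(z<.078)&(x>.57)&(x<.66)&(y>.03)&(y<.15))
h=(abs(y-.202)<.05)&(x>.53)&(x<.59)
r('crown',h&(z>.25)&(z<.262)); r('tab',h&(z>.29)&(z<.31)); r('platetop',h&(z>.11)&(z<.205))
for lo in np.arange(.11,.31,.02):
    m=h&(z>lo)&(z<lo+.02)
    if m.sum()>5: print(round(lo,3),m.sum(),Q[m].min(0).round(4),Q[m].max(0).round(4))
```

```text
rail 12966 [0.6159 0.1744 0.2243] [array([614.8, 173. ]), array([ 14.4, 247.3]), np.float64(1.3)]
rail at load x: median [0.61497351 0.20997603 0.22461466] top z [0.22461466 0.22613832] x ext [0.60864502 0.62073723]
fit [-1.57695325 35.56192132] [-0.02752303  0.62067262]
ring 0 [nan nan nan] [array([0., 0.]), array([0., 0.]), np.float64(0.0)]
noz 2085 [0.6213 0.0924 0.0722] [array([617.8,  92.4]), array([60.1, 70.8]), np.float64(1.7)]
crown 2262 [0.5634 0.2004 0.2571] [array([562.6, 200.5]), array([ 9.4, 40. ]), np.float64(0.7)]
tab 2528 [0.5599 0.2    0.2975] [array([552.8, 199.8]), array([22. , 47.2]), np.float64(2.1)]
platetop 3353 [0.56   0.2011 0.1656] [array([561.6, 201.5]), array([15.3, 70.2]), np.float64(1.5)]
0.11 276 [0.5601 0.167  0.1208] [0.5629 0.2366 0.13  ]
0.13 831 [0.5593 0.1666 0.13  ] [0.5626 0.2364 0.15  ]
0.15 918 [0.5582 0.1665 0.15  ] [0.5617 0.2361 0.1699]
0.17 438 [0.5569 0.1663 0.17  ] [0.5607 0.2361 0.1899]
0.19 2385 [0.5532 0.1662 0.1901] [0.5696 0.2358 0.2084]
0.23 864 [0.5656 0.1807 0.2366] [0.568  0.2207 0.25  ]
0.25 3083 [0.5577 0.1796 0.25  ] [0.5675 0.221  0.27  ]
0.27 2913 [0.5523 0.1781 0.27  ] [0.5639 0.2223 0.29  ]
0.29 2528 [0.5417 0.1766 0.29  ] [0.5644 0.2237 0.31  ]<stdin>:5: RuntimeWarning: Mean of empty slice.
  ret = um.true_divide(
```

The held seat is at x ≈ 554.5 with a lean of about 2.4°, and the rail is at x ≈ 615. I need +60.5 mm (1.51 units), and the height is right.

```bash
python3 -m creep '[{"x":0.2,"y":0,"z":0,"wx":0,"wy":0,"wz":0},{"x":0.45,"y":0,"z":0,"wx":0,"wy":0,"wz":0},{"x":0.75,"y":0,"z":0,"wx":0,"wy":0,"wz":0},{"x":1.05,"y":0,"z":0,"wx":0,"wy":0,"wz":0},{"x":1.3,"y":0,"z":0,"wx":0,"wy":0,"wz":0},{"x":1.45,"y":0,"z":0,"wx":0,"wy":0,"wz":0},{"x":1.51,"y":0,"z":0,"wx":0,"wy":0,"wz":0},{"x":1.51,"y":0,"z":0,"wx":0,"wy":0,"wz":0},{"x":1.51,"y":0,"z":0,"wx":0,"wy":0,"wz":0},{"x":1.51,"y":0,"z":0,"wx":0,"wy":0,"wz":0}]'; python3 look.py wrist w4
python3 - <<'E'
from h import *
P,c=cloud("w4.npz"); x,y,z=P.reshape(-1,3).T; Q=P.reshape(-1,3)
h=(abs(y-.202)<.03)&(x>.59)&(x<.66)
for lo in np.arange(.205,.275,.01):
    m=h&(z>lo)&(z<lo+.01)
    if m.sum()>5: print(round(lo,3),m.sum(),Q[m].min(0).round(4),Q[m].max(0).round(4))
m=(z>.21)&(z<.235)&(x>.59)&(x<.65)&((y<.17)|(y>.235)); print(np.polyfit(y[m],x[m],1),np.polyval(np.polyfit(y[m],x[m],1),.2), z[m].max())
E
```

```text
clock: 6.3
tool_pos: [0.6119, 0.2044, 0.2636]
eef_rot: [[1.0, 0.029, 0.0], [0.029, -1.0, 0.0], [0.0, -0.0, -1.0]]
force: [0.2, -0.1, -2.2]
grip_width: 0.274
finger_force: 29.9
0.205 1541 [0.6161 0.1838 0.205 ] [0.63   0.224  0.2083]
0.215 425 [0.6088 0.172  0.2174] [0.6218 0.232  0.225 ]
0.225 190 [0.6106 0.1721 0.225 ] [0.6196 0.232  0.227 ]
0.235 472 [0.6261 0.1838 0.2373] [0.6284 0.2237 0.245 ]
0.245 790 [0.6256 0.1835 0.245 ] [0.6282 0.2235 0.255 ]
0.255 2114 [0.6179 0.1825 0.255 ] [0.6277 0.2239 0.265 ]
0.265 1175 [0.6177 0.1824 0.265 ] [0.624  0.2239 0.275 ]
0.275 1388 [0.6171 0.1825 0.275 ] [0.6244 0.224  0.285 ]
[-0.02630539  0.62180996] 0.6165488800664323 0.22814862073415285
```

The lip is past the rail (front face at x = 0.628, seat ≈ 0.615), and there is no contact force. Lowering now.

```bash
python3 -m creep '[{"x":0,"y":0,"z":0.15,"wx":0,"wy":0,"wz":0},{"x":0,"y":0,"z":0.35,"wx":0,"wy":0,"wz":0},{"x":0,"y":0,"z":0.52,"wx":0,"wy":0,"wz":0},{"x":0,"y":0,"z":0.62,"wx":0,"wy":0,"wz":0},{"x":0,"y":0,"z":0.67,"wx":0,"wy":0,"wz":0},{"x":0,"y":0,"z":0.7,"wx":0,"wy":0,"wz":0},{"x":0,"y":0,"z":0.7,"wx":0,"wy":0,"wz":0},{"x":0,"y":0,"z":0.7,"wx":0,"wy":0,"wz":0},{"x":0,"y":0,"z":0.7,"wx":0,"wy":0,"wz":0}]'
```

```text
clock: 7.25
tool_pos: [0.6124, 0.2044, 0.2356]
eef_rot: [[1.0, 0.029, 0.001], [0.029, -1.0, 0.0], [0.001, -0.0, -1.0]]
force: [-1.1, 0.5, -2.6]
grip_width: 0.271
finger_force: 29.9
```

```bash
python3 -m creep '[{"x":0,"y":0,"z":0.03,"wx":0,"wy":0,"wz":0},{"x":0,"y":0,"z":0.05,"wx":0,"wy":0,"wz":0},{"x":0,"y":0,"z":0.05,"wx":0,"wy":0,"wz":0},{"x":0,"y":0,"z":0.05,"wx":0,"wy":0,"wz":0}]'
```

```text
clock: 7.65
tool_pos: [0.6125, 0.2044, 0.2352]
eef_rot: [[1.0, 0.029, 0.002], [0.029, -1.0, 0.0], [0.002, -0.0, -1.0]]
force: [-2.2, -0.1, 4.9]
grip_width: 0.274
finger_force: 29.9
```

Contact made: the hook is seated on the rail. I'll ease the pressure and slide 111 mm (2.78 units) towards the nozzle.

```bash
python3 -m creep '[{"x":0,"y":0,"z":-0.03,"wx":0,"wy":0,"wz":0},{"x":0,"y":0.1,"z":-0.03,"wx":0,"wy":0,"wz":0},{"x":0,"y":0.25,"z":-0.03,"wx":0,"wy":0,"wz":0},{"x":0,"y":0.45,"z":-0.03,"wx":0,"wy":0,"wz":0},{"x":0,"y":0.7,"z":-0.03,"wx":0,"wy":0,"wz":0},{"x":0,"y":0.95,"z":-0.03,"wx":0,"wy":0,"wz":0},{"x":0,"y":1.2,"z":-0.03,"wx":0,"wy":0,"wz":0},{"x":0,"y":1.45,"z":-0.03,"wx":0,"wy":0,"wz":0},{"x":0,"y":1.7,"z":-0.03,"wx":0,"wy":0,"wz":0},{"x":0,"y":1.95,"z":-0.03,"wx":0,"wy":0,"wz":0},{"x":0,"y":2.2,"z":-0.03,"wx":0,"wy":0,"wz":0},{"x":0,"y":2.45,"z":-0.03,"wx":0,"wy":0,"wz":0},{"x":0,"y":2.65,"z":-0.03,"wx":0,"wy":0,"wz":0},{"x":0,"y":2.75,"z":-0.03,"wx":0,"wy":0,"wz":0},{"x":0,"y":2.78,"z":-0.03,"wx":0,"wy":0,"wz":0},{"x":0,"y":2.78,"z":-0.03,"wx":0,"wy":0,"wz":0},{"x":0,"y":2.78,"z":-0.03,"wx":0,"wy":0,"wz":0}]'; python3 look.py wrist w5; python3 look.py scene s5;python3 - <<'E'
from h import *
import cv2
def r(n,q):
    print(n,len(q),q.mean(0).round(4),[np.round(t,1) for t in cv2.minAreaRect(q[:,:2].astype(np.float32)*1000)])
for f in("w5.npz","s5.npz"):
    P,c=cloud(f); Q=P.reshape(-1,3); x,y,z=Q.T
    h=(x>.58)&(x<.66)&(y>.03)&(y<.15)
    for n,lo,hi in(('noz',.066,.078),('plate',.1,.165),('lip/crown',.233,.24)):
        m=h&(z>lo)&(z<hi)
        if m.sum()>4: r(n,Q[m])
a=cv2.imread("pics/s5.png")[170:330,290:450]; b=cv2.imread("pics/w5.png")
a=cv2.resize(a,(400,400),interpolation=cv2.INTER_CUBIC); b=cv2.resize(b,(400,300))
cv2.imwrite("pics/m5.png",np.hstack([a,np.vstack([b,np.zeros((100,400,3),np.uint8)])]))
E
```

```text
clock: 9.35
tool_pos: [0.6156, 0.0921, 0.2352]
eef_rot: [[1.0, 0.028, 0.001], [0.028, -1.0, -0.0], [0.001, 0.0, -1.0]]
force: [0.4, 4.0, 5.4]
grip_width: 0.272
finger_force: 29.9
noz 1226 [0.6404 0.0932 0.0722] [array([634.7,  92.8]), array([27. , 70.1]), np.float64(2.1)]
plate 2333 [0.6244 0.092  0.1291] [array([624.1,  92. ]), array([ 4.2, 70.2]), np.float64(1.7)]
lip/crown 692 [0.624  0.091  0.2368] [array([624.5,  90.8]), array([ 5.5, 41.5]), np.float64(1.5)]
noz 134 [0.6326 0.0865 0.0725] [array([616.7,  93.1]), array([59.4, 71. ]), np.float64(1.9)]
plate 86 [0.623  0.0773 0.1282] [array([621.7,  90.8]), array([ 6.6, 67.7]), np.float64(0.3)]
```

View pics/m5.png

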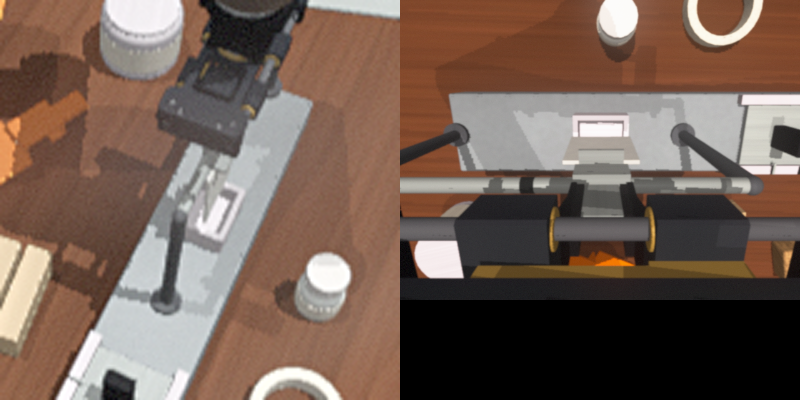

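The hook hangs on the rail over the nozzle, with the plate at (600,150) just in front of the nozzle in the wrist view. The offset is about 1 mm along the rail. Release and go straight up.

```bash
python3 -m creep '[{"x":0,"y":0,"z":0,"wx":0,"wy":0,"wz":0},{"x":0,"y":0,"z":0,"wx":0,"wy":0,"wz":0},{"x":0,"y":0,"z":0,"wx":0,"wy":0,"wz":0},{"x":0,"y":0,"z":0,"wx":0,"wy":0,"wz":0},{"x":0,"y":0,"z":0,"wx":0,"wy":0,"wz":0},{"x":0,"y":0,"z":0,"wx":0,"wy":0,"wz":0}]' 0.3 && python3 -m creep '[{"x":0,"y":0,"z":-0.2,"wx":0,"wy":0,"wz":0},{"x":0,"y":0,"z":-0.5,"wx":0,"wy":0,"wz":0},{"x":0,"y":0,"z":-1,"wx":0,"wy":0,"wz":0},{"x":0,"y":0,"z":-1.5,"wx":0,"wy":0,"wz":0},{"x":0,"y":0,"z":-1.9,"wx":0,"wy":0,"wz":0},{"x":0,"y":0,"z":-2,"wx":0,"wy":0,"wz":0},{"x":0,"y":0,"z":-2,"wx":0,"wy":0,"wz":0},{"x":0,"y":0,"z":-2,"wx":0,"wy":0,"wz":0}]'; python3 look.py wrist w6
python3 - <<'E'
from h import *
import cv2
P,c=cloud("w6.npz"); Q=P.reshape(-1,3); x,y,z=Q.T
h=(x>.56)&(x<.67)&(y>.03)&(y<.15)
for n,lo,hi in(('noz',.066,.078),('plate',.1,.165),('crown',.226,.235),('tab',.264,.275)):
    m=h&(z>lo)&(z<hi)
    if m.sum()>4: print(n,m.sum(),Q[m].mean(0).round(4),[np.round(t,1) for t in cv2.minAreaRect(Q[m][:,:2].astype(np.float32)*1000)])
m=(x>.59)&(x<.65)&(y>-.18)&(y<-.1)&(z>.1)&(z<.112)
if m.sum()>4: print('handle',m.sum(),Q[m].mean(0).round(4),[np.round(t,1) for t in cv2.minAreaRect(Q[m][:,:2].astype(np.float32)*1000)])
print(st(0,-150)); rel(*st(0,-150),316,1.6)
E
```

```text
clock: 10.05
tool_pos: [0.6153, 0.093, 0.2343]
eef_rot: [[1.0, 0.029, -0.0], [0.029, -1.0, -0.0], [-0.0, 0.0, -1.0]]
force: [-1.3, 0.7, 0.2]
grip_width: 0.637
finger_force: 0.0
clock: 10.85
tool_pos: [0.615, 0.0931, 0.3139]
eef_rot: [[1.0, 0.029, -0.001], [0.029, -1.0, -0.0], [-0.001, 0.0, -1.0]]
force: [-0.4, -0.9, -0.3]
grip_width: 0.649
finger_force: 0.0
noz 832 [0.6391 0.0934 0.0722] [array([618.3,  92.5]), array([59.5, 70. ]), np.float64(1.7)]
plate 886 [0.6218 0.0913 0.1278] [array([621.6,  91.1]), array([ 2.3, 69.7]), np.float64(1.5)]
crown 1734 [0.6216 0.0915 0.2293] [array([617.7,  89.9]), array([ 26.7, 119.7]), np.float64(1.8)]
tab 1089 [0.6174 0.091  0.269 ] [array([616.7,  91. ]), array([13. , 23.5]), np.float64(1.8)]
handle 689 [ 0.6252 -0.1428  0.1057] [array([ 624.8, -144. ]), array([29.9, 17.2]), np.float64(1.6)]
(np.float64(621.5882458085354), np.float64(-145.44151725605315))
shift [-5.000e-03  5.966e+00 -6.100e-02] turn [0.004 0.023 0.008]
```

The hanger was released cleanly and hangs 1.4 mm from the nozzle's middle. The handle is at (624, -144). Moving above it.

```bash
python3 -m creep '[{"x":0.03,"y":0.4,"z":0,"wx":0,"wy":0,"wz":0},{"x":0.05,"y":1,"z":0,"wx":0,"wy":0,"wz":0},{"x":0.05,"y":1.8,"z":0,"wx":0,"wy":0,"wz":0},{"x":0.05,"y":2.7,"z":0,"wx":0,"wy":0,"wz":0},{"x":0.05,"y":3.6,"z":0,"wx":0,"wy":0,"wz":0},{"x":0.05,"y":4.5,"z":0,"wx":0,"wy":0,"wz":0},{"x":0.05,"y":5.3,"z":0,"wx":0,"wy":0,"wz":0},{"x":0.05,"y":5.8,"z":0,"wx":0,"wy":0,"wz":0},{"x":0.05,"y":5.93,"z":0,"wx":0,"wy":0,"wz":0},{"x":0.05,"y":5.93,"z":0,"wx":0,"wy":0,"wz":0},{"x":0.05,"y":5.93,"z":0,"wx":0,"wy":0,"wz":0},{"x":0.05,"y":5.93,"z":0,"wx":0,"wy":0,"wz":0}]'; python3 -c "
from h import *
rel(623.5,-144.2,72.5,1.6)"; python3 look.py side s7;  python3 look.py wrist w7
python3 - <<'E'
from h import *
import cv2
P,c=cloud("w7.npz"); Q=P.reshape(-1,3); x,y,z=Q.T
m=(x>.59)&(x<.65)&(y>-.18)&(y<-.1)&(z>.1)&(z<.112)
if m.sum()>4: print('handle',m.sum(),Q[m].mean(0).round(4),[np.round(t,1) for t in cv2.minAreaRect(Q[m][:,:2].astype(np.float32)*1000)])
E
```

```text
clock: 12.1
tool_pos: [0.6242, -0.1429, 0.3145]
eef_rot: [[1.0, 0.03, -0.0], [0.03, -1.0, 0.0], [-0.0, -0.0, -1.0]]
force: [0.8, -0.7, -0.3]
grip_width: 0.648
finger_force: 0.0
shift [-0.019  0.032  6.051] turn [-0.002  0.001  0.024]
handle 571 [ 0.6252 -0.1448  0.1062] [array([ 624.5, -145.1]), array([29.9, 15.4]), np.float64(1.6)]
```

```bash
python3 -m creep '[{"x":0,"y":0.04,"z":0.5,"wx":0,"wy":0,"wz":0},{"x":0,"y":0.04,"z":1.3,"wx":0,"wy":0,"wz":0},{"x":0,"y":0.04,"z":2.2,"wx":0,"wy":0,"wz":0},{"x":0,"y":0.04,"z":3.1,"wx":0,"wy":0,"wz":0},{"x":0,"y":0.04,"z":4,"wx":0,"wy":0,"wz":0},{"x":0,"y":0.04,"z":4.8,"wx":0,"wy":0,"wz":0},{"x":0,"y":0.04,"z":5.4,"wx":0,"wy":0,"wz":0},{"x":0,"y":0.04,"z":5.8,"wx":0,"wy":0,"wz":0},{"x":0,"y":0.04,"z":6,"wx":0,"wy":0,"wz":0},{"x":0,"y":0.04,"z":6.05,"wx":0,"wy":0,"wz":0},{"x":0,"y":0.04,"z":6.05,"wx":0,"wy":0,"wz":0},{"x":0,"y":0.04,"z":6.05,"wx":0,"wy":0,"wz":0}]' && python3 -m creep '[{"x":0,"y":0,"z":0,"wx":0,"wy":0,"wz":0},{"x":0,"y":0,"z":0,"wx":0,"wy":0,"wz":0},{"x":0,"y":0,"z":0,"wx":0,"wy":0,"wz":0},{"x":0,"y":0,"z":0,"wx":0,"wy":0,"wz":0},{"x":0,"y":0,"z":0,"wx":0,"wy":0,"wz":0},{"x":0,"y":0,"z":0,"wx":0,"wy":0,"wz":0},{"x":0,"y":0,"z":0,"wx":0,"wy":0,"wz":0},{"x":0,"y":0,"z":0,"wx":0,"wy":0,"wz":0}]' -1 45
```

```text
clock: 13.4
tool_pos: [0.6251, -0.1454, 0.0738]
eef_rot: [[1.0, 0.029, 0.002], [0.029, -1.0, -0.0], [0.002, 0.0, -1.0]]
force: [0.0, 0.3, 0.3]
grip_width: 0.651
finger_force: 0.0
clock: 14.2
tool_pos: [0.6242, -0.1446, 0.0725]
eef_rot: [[1.0, 0.029, -0.0], [0.029, -1.0, 0.001], [-0.0, -0.001, -1.0]]
force: [-1.0, 4.9, 1.7]
grip_width: 0.18
finger_force: 45.0
```

Gripped at 16 mm. Slide to half open.

```bash
python3 -m creep '[{"x":0,"y":0.1,"z":0,"wx":0,"wy":0,"wz":0},{"x":0,"y":0.25,"z":0,"wx":0,"wy":0,"wz":0},{"x":0,"y":0.4,"z":0,"wx":0,"wy":0,"wz":0},{"x":0,"y":0.55,"z":0,"wx":0,"wy":0,"wz":0},{"x":0,"y":0.7,"z":0,"wx":0,"wy":0,"wz":0},{"x":0,"y":0.85,"z":0,"wx":0,"wy":0,"wz":0},{"x":0,"y":0.95,"z":0,"wx":0,"wy":0,"wz":0},{"x":0,"y":1.01,"z":0,"wx":0,"wy":0,"wz":0},{"x":0,"y":1.01,"z":0,"wx":0,"wy":0,"wz":0},{"x":0,"y":1.01,"z":0,"wx":0,"wy":0,"wz":0},{"x":0,"y":1.01,"z":0,"wx":0,"wy":0,"wz":0},{"x":0,"y":1.01,"z":0,"wx":0,"wy":0,"wz":0}]'; python3 look.py scene s8; python3 look.py side s9; python3 look.py wrist w8
python3 - <<'E'
import cv2,numpy as np
a=cv2.imread("pics/s8.png")[190:390,280:430]; b=cv2.imread("pics/w8.png");s=cv2.imread("pics/s9.png")[180:330,300:500]
cv2.imwrite("pics/m8.png",np.hstack([cv2.resize(a,(450,600),interpolation=cv2.INTER_CUBIC),np.vstack([cv2.resize(b,(350,300)),cv2.resize(s,(350,300),interpolation=cv2.INTER_CUBIC)])]))
E
```

```text
clock: 15.4
tool_pos: [0.6253, -0.1836, 0.0726]
eef_rot: [[1.0, 0.029, -0.0], [0.029, -1.0, 0.003], [-0.0, -0.003, -1.0]]
force: [-1.2, 10.7, 3.3]
grip_width: 0.181
finger_force: 45.0
```

View pics/m8.png

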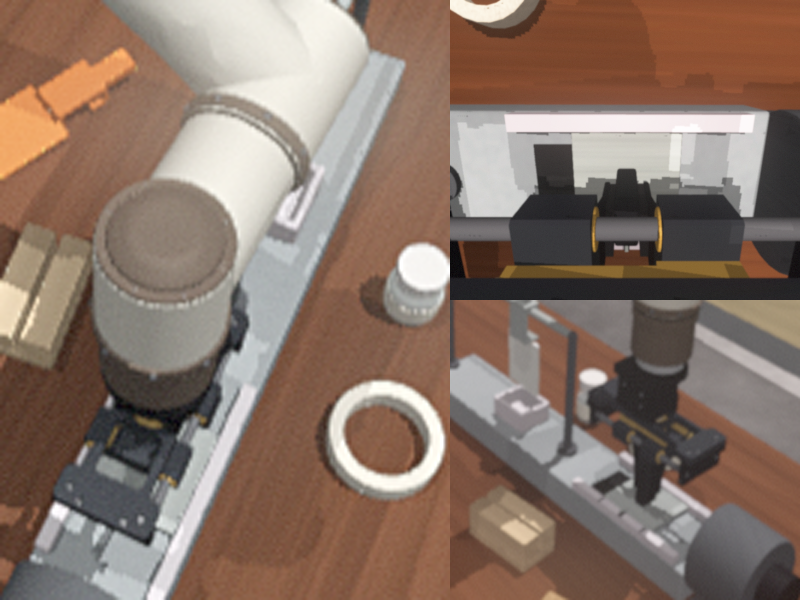

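The side crop shows the hanger still upright on the rail at (525,360) and the fingers holding the handle at (650,480). The wrist view shows the shutter partly open. 39 mm of travel and 10.7 N match half open. One last check of the hanger and stillness, then I'll hand it in.

Run:
```python
from h import *
import cv2
from station import robot
P,c=cloud("s9.npz"); Q=P.reshape(-1,3); x,y,z=Q.T
m=(x>.59)&(x<.64)&(y>.03)&(y<.15)&(z>.1)&(z<.165); q=Q[m]
print('plate',len(q),q.mean(0).round(4),q.min(0).round(4),q.max(0).round(4))
o=robot.get_obs(); print(o["clock"],o["tool_pos"],o["force"],o["finger_force"],abs(o["dq"]).max())
if len(q)>20 and abs((q[:,1].min()+q[:,1].max())/2-.0925)<.006: print(robot.finish_job())
```

```text
plate 342 [0.6152 0.0908 0.1327] [0.6108 0.0542 0.1003] [0.6221 0.1316 0.1647]
15.55 [ 0.62525171 -0.1835614   0.07254771] [-1.23199829 10.34377512  2.7440975 ] 45.00377701129764 0.1545814538976458
the job is handed in; nothing more can be done
None
```

Job handed in at 15.6 s: the hanger hangs on the rail about 1.4 mm from the nozzle's middle and is let go, and the gripper holds the shutter at about 0.040 m (half open) against roughly 10.5 N; the verdict was not shown.

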